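# Clamp the probe and hold it out over the culture dish

### The job

Set the light probe over the culture dish for a reading: first turn the knurled chuck sleeve clockwise (seen from above) until the jaws grip the hanging probe tightly, while the boom stays parked. Then let go of the sleeve, pinch the black grip block so that its green lock button is squeezed in, draw the boom straight out until its blue pointer lines up with the red index clip on the scale, so that the probe stands over the dish, and finish while still holding it there with the button squeezed, because the boom springs back home when it is let go. Leave the dish, the bottle, the vial and the timer where they are.

Things in the scene. Friction and masses are not known exactly. Their poses are not given: they have to be found in the camera images.
- stand: Probe stand, fixed to the bench: grey base plate 110 x 170 x 17 mm, steel column, and a level square aluminium tube (26 mm) at height 150 mm from which the boom telescopes. Origin on the bench under the column axis. Its own +y is the direction in which the boom extends (horizontal), z up, so the stand's yaw is the boom's yaw. The outer tube ends 160 mm out along +y.
- boom_slide (a joint): Extension of the boom in m, 0 = parked against the inner stop, at most 0.105. A return spring pulls it home with 3 N (parked) to 4.5 N. Locked at 0 (1.5 mm of play) unless the lock button is in by 3.5 mm or more.
- lock_button: The green lock button itself; origin at the centre of the grip block while it is out (see grip_center).
- grip_center (a point): Centre of the black plastic grip block on the boom, 30 mm across the boom (stand x) x 32 mm along it (y) x 30 mm high; this point is 148 mm above the bench, axes as the stand's. Moves with the boom (197 mm from the column axis when parked). The lock button is in the middle of its -x face (robot side); its +x face is plain. Nothing stands beside or under it within finger reach. Pinched across, along x, from above.
- button_press (a joint): Green round lock button, 18 mm diameter, in the -x face of the grip block, standing 5 mm proud. 0 = out (boom locked when parked), grows as it is pushed in along +x; flush with the block at 0.005, stop at 0.0055. Spring: 3 N at the start, 8 N fully in. Returns when released.
- chuck_center (a point): Middle of the knurled steel chuck sleeve, on its vertical axis, 167 mm above the bench, 88 mm beyond the centre of the grip block along the boom. The sleeve is 34 mm in diameter and 26 mm high (13 mm above and below this point). The probe's head, 20 mm in diameter, stands on the chuck up to 33 mm above this point. The neck that joins the chuck to the grip block lies lower, its top 29 mm below this point; the top of the block is 4 mm below this point.
- chuck_sleeve (a joint): Turn of the sleeve in rad, growing clockwise seen from above; range 0 to 1.6. It starts between 0 and 0.35 (jaws open). The three jaws below the chuck close 3 mm per rad all together: they reach the probe shaft at about 0.85 and grip it tightly from about 1.05. It turns with a friction of about 0.12 N m, rising to some 0.4 N m as it is tightened, and stays where it is left up to about 1.15; turned further it springs back to about 1.15 when let go, still tight.
- chuck_jaw1: One of the three coupled steel jaws under the chuck that close on the probe's shaft; origin on the chuck axis with the jaw open, 116 mm above the bench. They cannot be moved by hand, only by the sleeve.
- probe: Wireless light probe: steel shaft 12 mm diameter and 134 mm long, black tip, white head 20 mm diameter and 18 mm high with a blue ring. It hangs loosely, upright, through the open chuck; origin on its axis at the underside of the head, 182 mm above the bench.
- probe_tip (a point): Lower end of the probe's shaft, 48 mm above the bench.
- pointer (a point): Reading edge of the boom's blue pointer, which sticks out of the slot on top of the outer tube over the white scale (lines every 5 mm). Moves with the boom.
- mark (a point): Tip of the red index clip fixed on the scale: the mark to which the boom is to be drawn. The pointer is on the mark when both have the same y in the stand's frame; axes as the stand's. It stands 40 to 85 mm ahead of the parked pointer.
- dish: Culture dish, 56 mm diameter, 12 mm high, loose on the bench where the probe will stand when the pointer is on the mark. Origin at the centre of its underside.
- red_cap_bottle: Reagent bottle with red cap, 42 mm diameter, 95 mm high, standing loose behind the boom. Origin under its centre.
- timer: White bench timer, 62 x 68 x 19 mm, lying loose in front of the boom. Origin under its centre.
- cryovial: Small vial with a blue cap, 13 mm diameter, 44 mm high, standing loose behind the boom. Origin under its centre.

How it is judged:
On the way, in this order (a step that is already met when the one before it is completed fails the run):
1. the sleeve is turned until the jaws grip the probe, the boom still parked (contact force between chuck_jaw1 and probe above 4 N and value of joint chuck_sleeve above 0.8 rad and value of joint boom_slide below 0.005 m), for 0.2 s.
2. the lock button is squeezed in and the boom leaves its parked place (value of joint button_press above 0.003 m and value of joint boom_slide above 0.01 m and contact force between the fingers and lock_button above 2 N), for 0.1 s.
At the end, for the whole second after the job is handed in: The pointer is within 4 mm of the index clip along the scale and still, the grip block is held in the fingers with the lock button squeezed in by at least 3 mm, the probe is upright and tight in the jaws (over 3 N on a jaw) with its tip within 15 mm of the dish's centre line (y of pointer in the frame of mark between -0.004 and 0.004 m and velocity of joint boom_slide between -0.01 and 0.01 m/s and value of joint button_press above 0.003 m and contact force between the fingers and lock_button above 2 N and contact force between chuck_jaw1 and probe above 3 N and angle between probe's own z axis and vertical below 0.06 rad and height (world z) of probe above 0.178 m and horizontal distance between probe_tip and dish below 0.015 m); the arm keeps its last pose, push and grip.
It fails at once if the dish is pushed more than 10 mm (distance of dish from where it was at the start of the episode above 0.01 m).
It fails at once if the bottle, vial or timer is moved more than 20 mm (distance of any of red_cap_bottle, cryovial, timer from where it was at the start of the episode above 0.02 m).
It fails at once if the boom is drawn out before the probe is clamped (value of joint boom_slide above 0.01 m and value of joint chuck_sleeve below 0.75 rad).
It also fails if it takes over 48 s, if anything falls off the work surface, if the arm or the gripper's body presses on something with over 40 N, if the wrist force passes 120 N, or if a joint passes its speed limit or range.

### The arm

A 7-joint arm with a two-finger parallel gripper is mounted at the origin on a cart in front of the work surface, level with it; the furniture and walls round the work are solid. World frame = base frame: x ahead of the robot, y to its left, z up, the work surface at z = 0. Lengths are in m, angles in rad, forces in N, time in s.
With the tool pointing down it reaches from about 0.425 to 0.925 m from the base axis. Payload 6.8 kg.
Tool frame: the origin (TCP) lies at the very end of the fingers, on their centre line; the grasp point (between the pads) lies 19 mm behind it (bot.grasp_offset is the distance from the TCP to the grasp point, in m); z points along the fingers, y is the direction in which the jaws open and shut (so a half turn about z gives the same grasp; the last joint's range is limited). The gripper opens to 85 mm and grips with 20 to 120 N. Pads are 22 mm wide; open, the fingers measure 114 mm over their backs; the gripper's body (76 mm by 85 mm) begins 54 mm behind the grasp point. The pads swing forward as they close: fully open they stand 13 mm farther back than shut.
Start: joints at [1.02, 0.477, 0.022, 1.555, -0.011, 1.109, -0.083], TCP at [0.289, -0.61, 0.231] pointing down, gripper open.
Joint ranges: [-2.96, 2.96], [-0.34, 2.1], [-1.41, 1.46], [0.24, 2.44], [-1.37, 4.51], [0.17, 1.92], [-2.96, 2.96]. Speed limits (rad/s): [2.39, 2.39, 3.14, 3.14, 3.14, 3.14, 3.14].

### API

Orientations are given as a unit quaternion [w, x, y, z].
In Python, from station import monitor, cams, bot, finder gives the robot as it stands.
- The arm moves only by the tool jog_arm, never from a script. Its argument "plan" is a list of rows, each an object of numbers: "x", "y", "z": the shift along the tool's x, y, z as a fraction of full scale; "wx", "wy", "wz": the turn, a rotation vector about the tool's x, y, z as a fraction of full scale. A call has 1 to 12 rows; each row is the pose to reach, as a shift and turn from the pose measured when the call began, along the tool's axes at that moment, turning the shorter way round; what a row does not reach only later rows make up. Full scale, the value 1, is 20 cm for a shift and 180 degrees for a turn. A row lasts 1/12 s, in which the tool goes at most 41.7 mm and 7.16 degrees, less where a joint would pass 70% of its speed; a pose out of reach is approached as far as the arm can. A call with a number of a shift or a turn outside -1 to 1 is refused whole. A call with a gripper value outside its range is refused whole. "hand" is the opening, from -1 (shut) to 1 (fully open), set as the call begins (left out, the last holds). The fingers move at their own pace and stop on an object; "grip_force" is the grip in N (left out, the last holds). Time passes only in rows, so rows that repeat a pose let the fingers close. It gives the time, the measured TCP pose, the force and the opening at its end, in the units of the state.
- monitor.get_obs(): the state, without advancing time (a new reading comes with each control period).
- cams.read_camera(name): name is "scene" or "top" or "wrist"; returns the picture (420x560x3 uint8, red, green, blue); there is no depth.
- cams.get_calibration(name): a dict with "fx", "fy", "cx", "cy" (pixels), "distortion" ([k1, k2, p1, p2, k3] as OpenCV has them; the pictures are not rectified), "extrinsics" (4x4, takes a point from world to camera coordinates). Camera axes: x right, y down, z forward; pixel columns grow to the right and rows downward; lengths in m; the calibration is good to about 2 mm. A picture is of the moment at which its call begins: read the wrist's pose just before it. get_calibration takes no time and is no camera call; for the wrist camera it gives the pose at the moment of the call.
- bot.hand_in(): hands the job in, once; it reports no verdict.
Trained networks look in the newest picture that a camera, given by its name, has taken for a name from the list of things; names that differ only in an ending like _2 or _b are one class to them, and where a whole thing is asked for, a point or a joint stands for the part that bears it (a point fixed in the world has none). Each returns a list of dicts, best first, with "confidence" (0 to 1); they miss things now and then, are a little off and sometimes report something else, mostly with a low value. They report only what shows in the picture. A call takes as long as a camera call.
- finder.find_in(camera, target): "bbox" ([left, top, width, height] in pixels, round what is visible of it).
- finder.place_of(camera, target): "location" ([column, row] in pixels: a listed point, or the origin of a listed thing).
The state is a dict: "t": time; "q": joint angles; "joint_vel": joint speeds; "joint_torque": joint torques, N m; "eef_pos": TCP position; "tool_rot": TCP orientation; "contact_force": force on the tool from outside, world axes, zero at the start; "torque": the same for the moment, N m; "gripper_width": opening from 0.0 (shut) to 1.0 (fully open).
Only numpy, scipy, OpenCV 4.12 (cv2) and the standard library are available. Lean on these libraries where they do the work, as an engineer would, in place of code of your own. Each camera call takes 0.05 s, during which the arm holds its last target. There are 200 camera calls.

## Working session

There is one attempt and no reset: what is moved stays moved. The work goes in short steps, Python scripts to look and compute and a tool call to move; the robot and the scene stay as the last step left them, time stands still between calls to the robot, and variables do not carry over. Pictures are saved under pics/ and viewed, about 8 in all and at most 12, crops included, and the job is handed in when it is done.

Besides the shell and the picture viewer there is one more tool, called after ">>>" by a JSON object that holds its "method" and its "body". jog_arm: Moves the arm, as the interface text tells. Shift numbers are shares of 20 cm and turn numbers shares of 180 degrees, none past 1 either way. Its arguments: {"type":"object","properties":{"plan":{"type":"array","items":{"type":"object","properties":{"x":{"type":"number","minimum":-1,"maximum":1},"y":{"type":"number","minimum":-1,"maximum":1},"z":{"type":"number","minimum":-1,"maximum":1},"wx":{"type":"number","minimum":-1,"maximum":1},"wy":{"type":"number","minimum":-1,"maximum":1},"wz":{"type":"number","minimum":-1,"maximum":1}}}},"hand":{"type":"number"},"grip_force":{"type":"number"}},"required":["plan"]}

```bash
ls; mkdir -p pics
cat > h.py <<'E'
import numpy as np, cv2
from station import monitor, cams, bot, finder
from scipy.spatial.transform import Rotation as R
def ray(cam,px):
    c=cams.get_calibration(cam);K=np.array([[c['fx'],0,c['cx']],[0,c['fy'],c['cy']],[0,0,1]])
    u=cv2.undistortPoints(np.array([[px]],float),K,np.array(c['distortion'],float))[0,0]
    E=np.array(c['extrinsics']);Rm,t=E[:3,:3],E[:3,3]
    return -Rm.T@t, Rm.T@np.array([u[0],u[1],1.])
def at_z(cam,px,z):
    o,d=ray(cam,px); return o+d*(z-o[2])/d[2]
def proj(cam,p):
    c=cams.get_calibration(cam);K=np.array([[c['fx'],0,c['cx']],[0,c['fy'],c['cy']],[0,0,1]])
    E=np.array(c['extrinsics'])
    return cv2.projectPoints(np.array([p],float),cv2.Rodrigues(E[:3,:3])[0],E[:3,3],K,np.array(c['distortion'],float))[0][0,0]
def rot():
    q=monitor.get_obs()['tool_rot'];return R.from_quat([q[1],q[2],q[3],q[0]])
def save(cam,name,im=None):
    im=cams.read_camera(cam) if im is None else im
    cv2.imwrite('pics/'+name,im[:,:,::-1]);return im
E
python3 - <<'E'
from h import *
o=monitor.get_obs();print(o['t'],o['eef_pos'],o['tool_rot'],o['gripper_width'],bot.grasp_offset)
a=save('scene','s0.png');b=save('top','t0.png')
Z=dict(grip_center=.148,chuck_center=.167,probe=.182,probe_tip=.048,pointer=.165,mark=.165,dish=0,red_cap_bottle=0,timer=0,cryovial=0,stand=0)
for cam in('top','scene'):
    for n,z in Z.items():
        r=finder.place_of(cam,n)
        for x in r[:1]: print(cam,n,round(x['confidence'],2),np.round(x['location'],1),at_z(cam,x['location'],z).round(4))
E
```

```text
pics
0.0 [ 0.28896205 -0.60935167  0.23031758] [-8.81276921e-04  9.75584970e-01  2.19620411e-01 -2.55093620e-04] 0.9993798588391516 0.0187
top grip_center 0.84 [304.7 224. ] [ 0.534 -0.142  0.148]
top chuck_center 0.62 [255.5 220.2] [ 0.5386 -0.0429  0.167 ]
top probe 0.46 [256.7 222.9] [ 0.5303 -0.0464  0.182 ]
top probe_tip 0.68 [258.6 231.7] [ 0.5354 -0.0415  0.048 ]
top pointer 0.81 [378.1 230.9] [ 0.5162 -0.2875  0.165 ]
top mark 0.49 [350.7 229.2] [ 0.5199 -0.2328  0.165 ]
top dish 0.79 [239.8 230. ] [0.5478 0.0069 0.    ]
top red_cap_bottle 0.8 [312.8 198.4] [ 0.625  -0.1696  0.    ]
top timer 0.7 [315.3 272.4] [ 0.4459 -0.1725  0.    ]
top cryovial 0.47 [286.2 198.4] [ 0.6253 -0.1049  0.    ]
top stand 0.89 [380.  237.8] [ 0.5274 -0.3287  0.    ]
scene grip_center 0.82 [288.4 192.1] [ 0.5305 -0.1317  0.148 ]
scene chuck_center 0.6 [246.6 246.9] [0.3972 0.0187 0.167 ]
scene probe 0.98 [242.2 185.2] [ 0.5335 -0.0499  0.182 ]
scene probe_tip 0.77 [246.8 257.2] [ 0.5357 -0.0515  0.048 ]
scene pointer 0.7 [366.3 160.3] [ 0.5289 -0.2932  0.165 ]
scene mark 0.56 [347.4 167.2] [ 0.5244 -0.2477  0.165 ]
scene dish 0.74 [220.3 290.6] [0.5371 0.0009 0.    ]
scene red_cap_bottle 0.82 [278.2 234.5] [ 0.6355 -0.1736  0.    ]
scene timer 0.91 [334.4 280.4] [ 0.4552 -0.1736  0.    ]
scene cryovial 0.49 [251.8 250.4] [ 0.6148 -0.1031  0.    ]
scene stand 0.75 [376.5 230.1] [ 0.5418 -0.3418  0.    ]
```

View pics/s0.png

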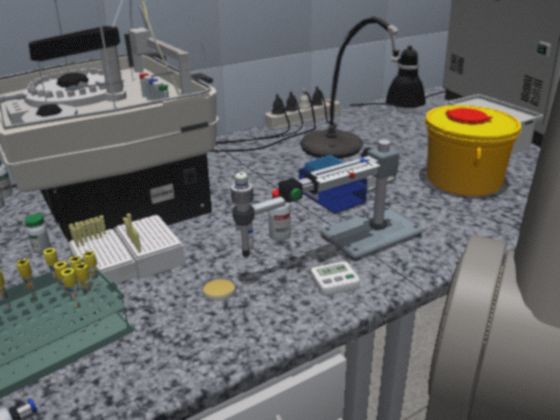

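View pics/t0.png

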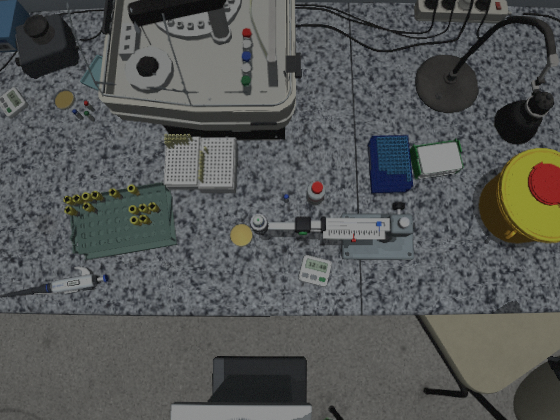

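The scene view shows the stand and boom, with the green button at (297,194) and the chuck and probe at (242,215). The top view shows the boom nearly along +y, the chuck at (258,222), the block at (303,225) and the dish at (241,235). The network positions agree with both pictures. Next I move above the grip and chuck.

>>> {"method": "jog_arm", "body": {"plan": [{"x": 0.37,"y": -0.3,"z": -0.15},{"x": 0.74,"y": -0.6,"z": -0.3},{"x": 0.74,"y": -0.6,"z": -0.3},{"x": 0.74,"y": -0.6,"z": -0.3},{"x": 0.74,"y": -0.6,"z": -0.3},{"x": 0.74,"y": -0.6,"z": -0.3}], "hand": 1, "grip_force": 100}}

```text
invalid input at $.plan[0]: expected keys x, y, z, wx, wy, wz
```

>>> {"method": "jog_arm", "body": {"plan": [{"x": 0.37,"y": -0.3,"z": -0.1},{"x": 0.74,"y": -0.6,"z": -0.15},{"x": 0.74,"y": -0.6,"z": -0.15},{"x": 0.74,"y": -0.6,"z": -0.15},{"x": 0.74,"y": -0.6,"z": -0.15},{"x": 0.74,"y": -0.6,"z": -0.15}]}}

```text
invalid input at $.plan[0]: expected keys x, y, z, wx, wy, wz
```

>>> {"method": "jog_arm", "body": {"plan": [{"x": 0.74,"y": -0.6,"wz": -0.36},{"x": 0.74,"y": -0.6,"wz": -0.36},{"x": 0.74,"y": -0.6,"wz": -0.36},{"x": 0.74,"y": -0.6,"wz": -0.36},{"x": 0.74,"y": -0.6,"wz": -0.36},{"x": 0.74,"y": -0.6,"wz": -0.36},{"x": 0.74,"y": -0.6,"wz": -0.36},{"x": 0.74,"y": -0.6,"wz": -0.36},{"x": 0.74,"y": -0.6,"wz": -0.36},{"x": 0.74,"y": -0.6,"wz": -0.36},{"x": 0.74,"y": -0.6,"wz": -0.36},{"x": 0.74,"y": -0.6,"wz": -0.36}]}}

```text
invalid input at $.plan[0]: expected keys x, y, z, wx, wy, wz
```

All keys needed.

>>> {"method": "jog_arm", "body": {"plan": [{"x": 0.74,"y": -0.6,"z": -0.3,"wx": 0,"wy": 0,"wz": 0},{"x": 0.74,"y": -0.6,"z": -0.3,"wx": 0,"wy": 0,"wz": 0},{"x": 0.74,"y": -0.6,"z": -0.3,"wx": 0,"wy": 0,"wz": 0},{"x": 0.74,"y": -0.6,"z": -0.3,"wx": 0,"wy": 0,"wz": 0},{"x": 0.74,"y": -0.6,"z": -0.3,"wx": 0,"wy": 0,"wz": 0},{"x": 0.74,"y": -0.6,"z": -0.3,"wx": 0,"wy": 0,"wz": 0}], "hand": 1, "grip_force": 100}}

```text
t: 1.7
eef_pos: [0.3772, -0.4319, 0.2941]
tool_rot: [0.0, 0.974, 0.225, 0.003]
contact_force: [1.5, 0.2, -0.4]
gripper_width: 1.002
```

>>> {"method": "jog_arm", "body": {"plan": [{"x": 0.74,"y": -0.6,"z": -0.15,"wx": 0,"wy": 0,"wz": 0},{"x": 0.74,"y": -0.6,"z": -0.15,"wx": 0,"wy": 0,"wz": 0},{"x": 0.74,"y": -0.6,"z": -0.15,"wx": 0,"wy": 0,"wz": 0},{"x": 0.74,"y": -0.6,"z": -0.15,"wx": 0,"wy": 0,"wz": 0},{"x": 0.74,"y": -0.6,"z": -0.15,"wx": 0,"wy": 0,"wz": 0},{"x": 0.74,"y": -0.6,"z": -0.15,"wx": 0,"wy": 0,"wz": 0}]}}

```text
t: 2.2
eef_pos: [0.4619, -0.2517, 0.3262]
tool_rot: [0.0, 0.973, 0.23, 0.005]
contact_force: [0.9, -0.7, -0.3]
gripper_width: 1.002
```

>>> {"method": "jog_arm", "body": {"plan": [{"x": 0.74,"y": -0.6,"z": 0,"wx": 0,"wy": 0,"wz": -0.36},{"x": 0.74,"y": -0.6,"z": 0,"wx": 0,"wy": 0,"wz": -0.36},{"x": 0.74,"y": -0.6,"z": 0,"wx": 0,"wy": 0,"wz": -0.36},{"x": 0.74,"y": -0.6,"z": 0,"wx": 0,"wy": 0,"wz": -0.36},{"x": 0.74,"y": -0.6,"z": 0,"wx": 0,"wy": 0,"wz": -0.36},{"x": 0.74,"y": -0.6,"z": 0,"wx": 0,"wy": 0,"wz": -0.36},{"x": 0.74,"y": -0.6,"z": 0,"wx": 0,"wy": 0,"wz": -0.36},{"x": 0.74,"y": -0.6,"z": 0,"wx": 0,"wy": 0,"wz": -0.36},{"x": 0.74,"y": -0.6,"z": 0,"wx": 0,"wy": 0,"wz": -0.36},{"x": 0.74,"y": -0.6,"z": 0,"wx": 0,"wy": 0,"wz": -0.36},{"x": 0.74,"y": -0.6,"z": 0,"wx": 0,"wy": 0,"wz": -0.36}]}}

```text
t: 3.12
eef_pos: [0.5405, -0.0787, 0.3272]
tool_rot: [0.003, 0.7, 0.715, 0.004]
contact_force: [-1.0, -0.5, 0.5]
gripper_width: 0.999
```

```bash
cat > look.py <<'E'
from h import *
import sys
o=monitor.get_obs();print(o['t'],o['eef_pos'].round(4) if hasattr(o['eef_pos'],'round') else o['eef_pos']);print(rot().as_matrix().round(4))
save('wrist',sys.argv[1])
Z=dict(grip_center=.148,chuck_center=.167,probe=.182,pointer=.165,mark=.165,dish=0,stand=0,lock_button=.148)
for n,z in Z.items():
    for x in finder.place_of('wrist',n)[:1]: print(n,round(x['confidence'],2),np.round(x['location'],1),at_z('wrist',x['location'],z).round(4))
E
python3 look.py w0.png
```

```text
3.1167 [ 0.5405 -0.0787  0.3272]
[[-0.0214  0.9997  0.0092]
 [ 0.9998  0.0213  0.0022]
 [ 0.002   0.0093 -1.    ]]
grip_center 0.96 [268.1 246.8] [ 0.5362 -0.1376  0.148 ]
chuck_center 0.61 [266.7 159.3] [ 0.534 -0.053  0.167]
probe 0.97 [271.2 163.1] [ 0.5377 -0.0533  0.182 ]
pointer 0.79 [245.9 394.1] [ 0.5169 -0.2896  0.165 ]
mark 0.41 [245.9 349.2] [ 0.517  -0.2366  0.165 ]
dish 0.82 [268.4  91.6] [ 0.5327 -0.      0.    ]
stand 0.77 [261.7 332.9] [ 0.5289 -0.335   0.    ]
```

View pics/w0.png

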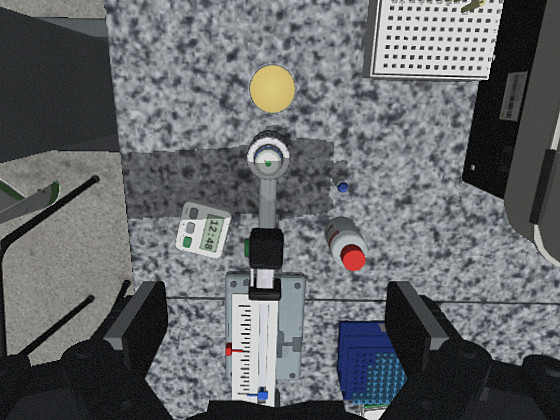

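The wrist view shows the chuck head at (268,160), the block at (266,247) with the green button on its left, the red clip at (232,350) and the pointer at (258,395). The geometry agrees: column to chuck measures about 283 mm against the nominal 285. Next I work out the chuck approach.

```bash
cat > go.py <<'E'
from h import *
import sys
# target x y z, jaw-axis angle in deg (world, ccw from +x)
x,y,z,a=map(float,sys.argv[1:5])
o=monitor.get_obs();r=rot();a=np.radians(a)
yy=np.array([np.cos(a),np.sin(a),0]);zz=np.array([0,0,-1.]);xx=np.cross(yy,zz)
T=R.from_matrix(np.c_[xx,yy,zz])
print('t',o['t'],'F',np.round(o['contact_force'],1),'M',np.round(o['torque'],2),'w',round(float(o['gripper_width']),3),'tcp',np.round(o['eef_pos'],4),'jaw deg',np.degrees(np.arctan2(*rot().as_matrix()[[1,0],1])).round(2),'q7',o['q'][6])
print('shift',(r.inv().apply(np.array([x,y,z])-o['eef_pos'])/.2).round(3),'turn',((r.inv()*T).as_rotvec()/np.pi).round(4))
E
python3 go.py .5368 -.0525 .24 36; python3 go.py .5368 -.0525 .148 36
```

```text
t 3.5667 F [-0.   0.5 -0.2] M [-0.02  0.05  0.06] w 0.998 tcp [ 0.5406 -0.0781  0.3274] jaw deg 1.37 q7 -0.032323667351491815
shift [ 0.127 -0.02   0.437] turn [ 0.0031  0.0003 -0.1924]
t 3.5667 F [-0.   0.5 -0.2] M [-0.02  0.05  0.06] w 0.998 tcp [ 0.5406 -0.0781  0.3274] jaw deg 1.37 q7 -0.032323667351491815
shift [ 0.126 -0.024  0.897] turn [ 0.0031  0.0003 -0.1924]
```

>>> {"method": "jog_arm", "body": {"plan": [{"x": 0.127,"y": -0.02,"z": 0.2,"wx": 0.003,"wy": 0,"wz": -0.192},{"x": 0.127,"y": -0.02,"z": 0.3,"wx": 0.003,"wy": 0,"wz": -0.192},{"x": 0.127,"y": -0.02,"z": 0.4,"wx": 0.003,"wy": 0,"wz": -0.192},{"x": 0.127,"y": -0.02,"z": 0.4,"wx": 0.003,"wy": 0,"wz": -0.192},{"x": 0.127,"y": -0.02,"z": 0.4,"wx": 0.003,"wy": 0,"wz": -0.192},{"x": 0.127,"y": -0.02,"z": 0.4,"wx": 0.003,"wy": 0,"wz": -0.192},{"x": 0.127,"y": -0.02,"z": 0.4,"wx": 0.003,"wy": 0,"wz": -0.192}]}}

```text
t: 4.15
eef_pos: [0.5369, -0.0526, 0.2474]
tool_rot: [0.001, 0.456, 0.89, -0.0]
contact_force: [0.3, -0.4, 0.0]
gripper_width: 1.004
```

```bash
python3 go.py .5368 -.0525 .148 36
python3 - <<'E'
from h import *
save('wrist','w1.png')
for n,z in dict(chuck_center=.167,probe=.182,grip_center=.148).items():
    for x in finder.place_of('wrist',n)[:2]: print(n,round(x['confidence'],2),np.round(x['location'],1),at_z('wrist',x['location'],z).round(4))
E
```

```text
t 4.15 F [ 0.3 -0.4  0. ] M [ 0.06  0.04 -0.01] w 1.004 tcp [ 0.5369 -0.0526  0.2474] jaw deg 35.73 q7 0.4542885256244054
shift [ 0.001 -0.     0.497] turn [ 0.0001  0.0003 -0.0015]
chuck_center 0.66 [272.2 218.8] [ 0.5339 -0.0532  0.167 ]
probe 0.84 [276.7 225.7] [ 0.5357 -0.0509  0.182 ]
grip_center 0.68 [207.3 301.4] [ 0.5361 -0.1381  0.148 ]
```

View pics/w1.png

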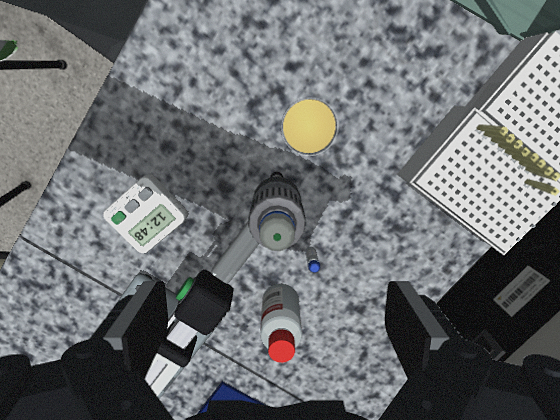

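The view shows the probe head at (277,232) centred between the fingers and the sleeve just above it at (277,205). I descend and close.

>>> {"method": "jog_arm", "body": {"plan": [{"x": 0.006,"y": -0.004,"z": 0.15,"wx": 0,"wy": 0,"wz": 0},{"x": 0.006,"y": -0.004,"z": 0.3,"wx": 0,"wy": 0,"wz": 0},{"x": 0.006,"y": -0.004,"z": 0.4,"wx": 0,"wy": 0,"wz": 0},{"x": 0.006,"y": -0.004,"z": 0.495,"wx": 0,"wy": 0,"wz": 0},{"x": 0.006,"y": -0.004,"z": 0.495,"wx": 0,"wy": 0,"wz": 0},{"x": 0.006,"y": -0.004,"z": 0.495,"wx": 0,"wy": 0,"wz": 0}]}}

```text
t: 4.85
eef_pos: [0.5352, -0.0521, 0.1484]
tool_rot: [-0.0, 0.456, 0.89, -0.0]
contact_force: [0.5, 0.8, 0.2]
gripper_width: 0.997
```

>>> {"method": "jog_arm", "body": {"plan": [{"x": 0,"y": 0,"z": 0,"wx": 0,"wy": 0,"wz": 0},{"x": 0,"y": 0,"z": 0,"wx": 0,"wy": 0,"wz": 0},{"x": 0,"y": 0,"z": 0,"wx": 0,"wy": 0,"wz": 0},{"x": 0,"y": 0,"z": 0,"wx": 0,"wy": 0,"wz": 0},{"x": 0,"y": 0,"z": 0,"wx": 0,"wy": 0,"wz": 0},{"x": 0,"y": 0,"z": 0,"wx": 0,"wy": 0,"wz": 0},{"x": 0,"y": 0,"z": 0,"wx": 0,"wy": 0,"wz": 0},{"x": 0,"y": 0,"z": 0,"wx": 0,"wy": 0,"wz": 0}], "hand": -1, "grip_force": 50}}

```text
t: 5.52
eef_pos: [0.5368, -0.0515, 0.1497]
tool_rot: [0.001, 0.456, 0.89, 0.001]
contact_force: [1.8, 1.5, 5.8]
gripper_width: 0.37
```

```bash
python3 go.py .5355 -.0525 .148 36
```

```text
t 5.5167 F [1.8 1.5 5.8] M [ 0.35 -0.19 -0.01] w 0.37 tcp [ 0.5368 -0.0515  0.1497] jaw deg 35.8 q7 0.37996058416904377
shift [-0.    -0.008  0.009] turn [ 0.0007  0.0006 -0.0011]
```

Gripped at about 31 mm against a nominal 34 mm, and the forces are low. Now I turn clockwise, which is +wz because the tool z points down.

>>> {"method": "jog_arm", "body": {"plan": [{"x": 0,"y": 0,"z": 0,"wx": 0,"wy": 0,"wz": 0},{"x": 0,"y": 0,"z": 0,"wx": 0,"wy": 0,"wz": 0.035},{"x": 0,"y": 0,"z": 0,"wx": 0,"wy": 0,"wz": 0.07},{"x": 0,"y": 0,"z": 0,"wx": 0,"wy": 0,"wz": 0.105},{"x": 0,"y": 0,"z": 0,"wx": 0,"wy": 0,"wz": 0.14},{"x": 0,"y": 0,"z": 0,"wx": 0,"wy": 0,"wz": 0.175},{"x": 0,"y": 0,"z": 0,"wx": 0,"wy": 0,"wz": 0.21},{"x": 0,"y": 0,"z": 0,"wx": 0,"wy": 0,"wz": 0.245},{"x": 0,"y": 0,"z": 0,"wx": 0,"wy": 0,"wz": 0.28},{"x": 0,"y": 0,"z": 0,"wx": 0,"wy": 0,"wz": 0.3},{"x": 0,"y": 0,"z": 0,"wx": 0,"wy": 0,"wz": 0.3}], "grip_force": 90}}

```text
t: 6.43
eef_pos: [0.5348, -0.0519, 0.1498]
tool_rot: [0.0, 0.811, 0.585, -0.001]
contact_force: [-6.8, 0.1, 8.6]
gripper_width: 0.362
```

```bash
python3 go.py .5368 -.0515 .149 -34
```

```text
t 6.4333 F [-6.8  0.1  8.6] M [ 0.02  1.34 -0.04] w 0.362 tcp [ 0.5348 -0.0519  0.1498] jaw deg -18.4 q7 -0.47481439943664056
shift [0.005 0.009 0.004] turn [-0.0001  0.0005  0.0867]
```

>>> {"method": "jog_arm", "body": {"plan": [{"x": 0,"y": 0,"z": 0,"wx": 0,"wy": 0,"wz": 0.03},{"x": 0,"y": 0,"z": 0,"wx": 0,"wy": 0,"wz": 0.06},{"x": 0,"y": 0,"z": 0,"wx": 0,"wy": 0,"wz": 0.085},{"x": 0,"y": 0,"z": 0,"wx": 0,"wy": 0,"wz": 0.085},{"x": 0,"y": 0,"z": 0,"wx": 0,"wy": 0,"wz": 0.085}]}}

```text
t: 6.85
eef_pos: [0.5342, -0.0516, 0.1499]
tool_rot: [0.0, 0.881, 0.473, -0.001]
contact_force: [-3.7, 1.4, 4.6]
gripper_width: 0.366
```

```bash
python3 go.py .5368 -.0515 .149 -34
```

```text
t 6.85 F [-3.7  1.4  4.6] M [0.34 0.62 0.13] w 0.366 tcp [ 0.5342 -0.0516  0.1499] jaw deg -33.55 q7 -0.7154915323952648
shift [0.008 0.011 0.004] turn [-0.0003  0.0008  0.0025]
```

>>> {"method": "jog_arm", "body": {"plan": [{"x": 0,"y": 0,"z": 0,"wx": 0,"wy": 0,"wz": 0.02},{"x": 0,"y": 0,"z": 0,"wx": 0,"wy": 0,"wz": 0.035}]}}

```text
t: 7.02
eef_pos: [0.5339, -0.0515, 0.1499]
tool_rot: [0.0, 0.906, 0.424, -0.001]
contact_force: [-1.9, 1.9, 3.1]
gripper_width: 0.365
```

```bash
python3 go.py .5368 -.0515 .149 -34
python3 - <<'E'
from h import *
a=save('scene','x.png');save('scene','s1.png',cv2.resize(a[150:280,190:320],(780,780//1),interpolation=cv2.INTER_CUBIC)[:600])
o=monitor.get_obs();print(o['torque'],o['gripper_width'])
E
```

```text
t 7.0167 F [-1.9  1.9  3.1] M [0.3  0.37 0.37] w 0.365 tcp [ 0.5339 -0.0515  0.1499] jaw deg -39.8 q7 -0.8153007509133188
shift [0.009 0.011 0.005] turn [-0.0004  0.0009 -0.0322]
[0.24635166 0.29733538 0.15007275] 0.36613959553530157
```

View pics/s1.png

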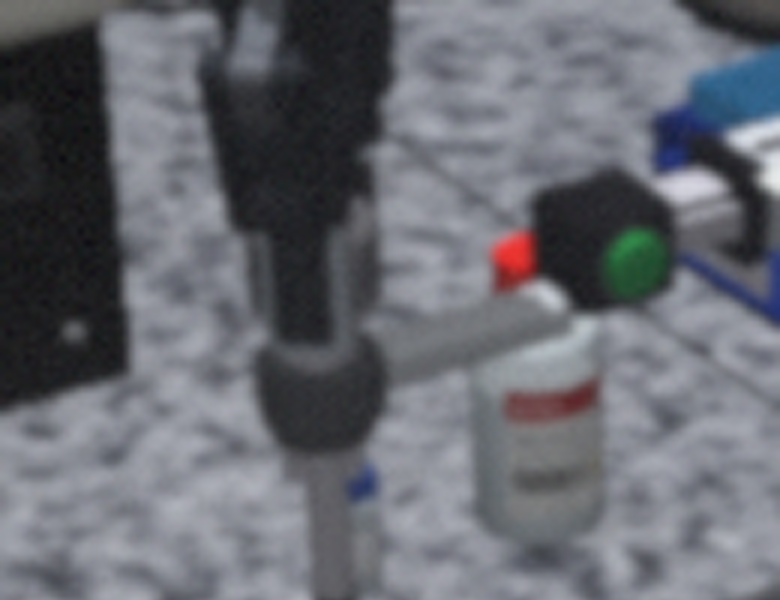

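The crop shows the fingers on the sleeve and the green button still out at (637,262). The sleeve has turned 1.32 rad, and Mz rises to about 0.37 N m while turning, which is the value expected when tight. I release and lift.

>>> {"method": "jog_arm", "body": {"plan": [{"x": 0,"y": 0,"z": 0,"wx": 0,"wy": 0,"wz": 0},{"x": 0,"y": 0,"z": 0,"wx": 0,"wy": 0,"wz": 0},{"x": 0,"y": 0,"z": 0,"wx": 0,"wy": 0,"wz": 0},{"x": 0,"y": 0,"z": 0,"wx": 0,"wy": 0,"wz": 0},{"x": 0,"y": 0,"z": 0,"wx": 0,"wy": 0,"wz": 0},{"x": 0,"y": 0,"z": -0.15,"wx": 0,"wy": 0,"wz": 0},{"x": 0,"y": 0,"z": -0.35,"wx": 0,"wy": 0,"wz": 0},{"x": 0,"y": 0,"z": -0.6,"wx": 0,"wy": 0,"wz": 0},{"x": 0,"y": 0,"z": -0.6,"wx": 0,"wy": 0,"wz": 0},{"x": 0,"y": 0,"z": -0.6,"wx": 0,"wy": 0,"wz": 0}], "hand": 1}}

```text
t: 7.9
eef_pos: [0.5365, -0.0513, 0.2738]
tool_rot: [0.002, 0.906, 0.423, 0.002]
contact_force: [0.5, 0.1, -0.6]
gripper_width: 1.003
```

```bash
python3 go.py .5355 -.138 .265 -1
```

```text
t 7.9 F [ 0.5  0.1 -0.6] M [0.02 0.08 0.02] w 1.003 tcp [ 0.5365 -0.0513  0.2738] jaw deg -39.95 q7 -0.7754202719426514
shift [-0.336  0.274  0.045] turn [ 0.0017 -0.     -0.2164]
```

>>> {"method": "jog_arm", "body": {"plan": [{"x": -0.336,"y": 0.274,"z": 0.04,"wx": 0.002,"wy": 0,"wz": -0.216},{"x": -0.336,"y": 0.274,"z": 0.04,"wx": 0.002,"wy": 0,"wz": -0.216},{"x": -0.336,"y": 0.274,"z": 0.04,"wx": 0.002,"wy": 0,"wz": -0.216},{"x": -0.336,"y": 0.274,"z": 0.04,"wx": 0.002,"wy": 0,"wz": -0.216},{"x": -0.336,"y": 0.274,"z": 0.04,"wx": 0.002,"wy": 0,"wz": -0.216},{"x": -0.336,"y": 0.274,"z": 0.04,"wx": 0.002,"wy": 0,"wz": -0.216},{"x": -0.336,"y": 0.274,"z": 0.04,"wx": 0.002,"wy": 0,"wz": -0.216},{"x": -0.336,"y": 0.274,"z": 0.04,"wx": 0.002,"wy": 0,"wz": -0.216}]}}

```text
t: 8.57
eef_pos: [0.5348, -0.1381, 0.2647]
tool_rot: [-0.001, 0.715, 0.7, -0.001]
contact_force: [-0.1, -0.6, 0.8]
gripper_width: 1.005
```

```bash
python3 look.py w2.png; python3 go.py .5355 -.138 .133 -1.5
```

```text
8.5667 [ 0.5348 -0.1381  0.2647]
[[ 2.110e-02  9.998e-01 -2.600e-03]
 [ 9.998e-01 -2.110e-02  8.000e-04]
 [ 8.000e-04 -2.600e-03 -1.000e+00]]
grip_center 0.65 [276.4 207. ] [ 0.5353 -0.14    0.148 ]
probe 0.9 [275.8  72.5] [ 0.537  -0.0505  0.182 ]
pointer 0.79 [258.6 394.7] [ 0.5186 -0.2917  0.165 ]
mark 0.56 [274.4  72.3] [ 0.5362 -0.0496  0.165 ]
dish 0.76 [274.   22.8] [0.5359 0.0036 0.    ]
t 9.0167 F [-0.3 -0.5 -0.2] M [0.01 0.   0.  ] w 0.999 tcp [ 0.5355 -0.138   0.266 ] jaw deg -1.08 q7 0.04621976887950358
shift [-0.     0.     0.665] turn [-0.0002 -0.0001  0.0023]
```

View pics/w2.png

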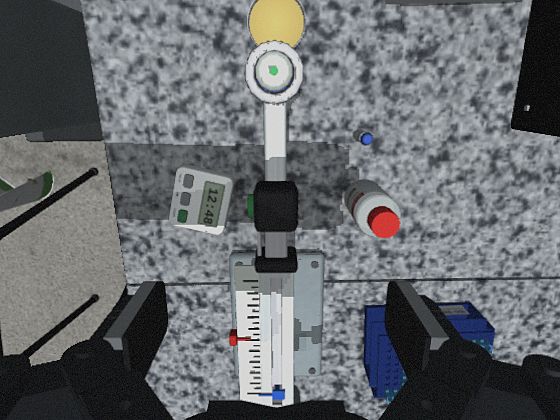

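The view shows the block centred at (276,206), the chuck at (273,72), the red clip tip near (258,338) and the blue pointer near (270,396). I'll measure the travel from colours before gripping.

Run:
```python
from h import *
im=cv2.imread('pics/w2.png');c=im[310:410,215:305]
cv2.imwrite('pics/w2c.png',cv2.resize(c,None,fx=6,fy=6,interpolation=cv2.INTER_CUBIC))
hsv=cv2.cvtColor(im,cv2.COLOR_BGR2HSV)
for n,m in dict(red=((hsv[...,0]<8)|(hsv[...,0]>172))&(hsv[...,1]>120),blue=(abs(hsv[...,0].astype(int)-115)<12)&(hsv[...,1]>120)).items():
    m=m.copy();m[:310]=0;m[:,:220]=0;m[:,300:]=0
    v,u=np.nonzero(m)
    for r in np.unique(v): print(n,r,u[v==r].min(),u[v==r].max())
```

```text
red 329 232 236
red 330 231 236
red 331 231 236
red 332 230 236
red 333 230 236
red 334 230 236
red 335 230 236
red 336 229 236
red 337 229 236
red 338 229 249
red 339 229 250
red 340 229 251
red 341 229 236
red 342 229 236
red 343 230 236
red 344 230 236
red 345 230 235
red 401 227 227
red 406 266 266
red 414 226 241
blue 328 257 257
blue 334 255 257
blue 340 253 255
blue 351 250 256
blue 385 275 278
blue 386 275 278
blue 387 276 278
blue 388 275 278
blue 389 276 278
blue 390 273 284
blue 391 273 284
blue 392 272 284
blue 393 272 283
blue 394 259 283
blue 395 259 283
blue 396 273 283
blue 397 273 283
blue 398 273 283
blue 399 273 281
blue 401 233 233
blue 403 249 253
blue 404 298 298
blue 405 256 260
blue 406 240 299
blue 407 244 284
blue 408 276 298
blue 409 257 257
blue 410 238 284
blue 411 262 292
blue 412 220 276
blue 413 247 262
blue 414 248 253
blue 415 294 298
blue 416 246 246
blue 417 246 290
blue 419 292 292
```

View pics/w2c.png

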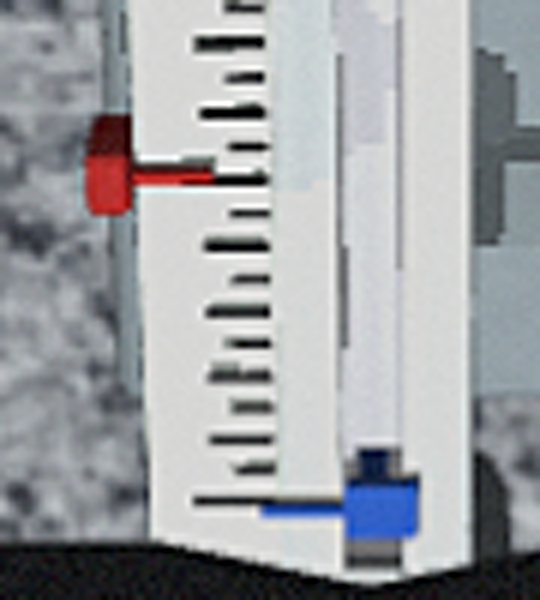

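From the crop, the pointer is on the zero tick (508) and the clip is on the tenth 5 mm tick (179), so the travel is about 50–51 mm. I descend and pinch the block.

>>> {"method": "jog_arm", "body": {"plan": [{"x": -0.007,"y": 0,"z": 0.2,"wx": 0,"wy": 0,"wz": 0.002},{"x": -0.007,"y": 0,"z": 0.4,"wx": 0,"wy": 0,"wz": 0.002},{"x": -0.007,"y": 0,"z": 0.55,"wx": 0,"wy": 0,"wz": 0.002},{"x": -0.007,"y": 0,"z": 0.68,"wx": 0,"wy": 0,"wz": 0.002},{"x": -0.007,"y": 0,"z": 0.68,"wx": 0,"wy": 0,"wz": 0.002},{"x": -0.007,"y": 0,"z": 0.68,"wx": 0,"wy": 0,"wz": 0.002},{"x": -0.007,"y": 0,"z": 0.68,"wx": 0,"wy": 0,"wz": 0.002}]}}

```text
t: 9.6
eef_pos: [0.5366, -0.1394, 0.1316]
tool_rot: [0.001, 0.716, 0.698, 0.001]
contact_force: [0.3, 0.1, 0.4]
gripper_width: 1.003
```

>>> {"method": "jog_arm", "body": {"plan": [{"x": 0,"y": 0,"z": 0,"wx": 0,"wy": 0,"wz": 0},{"x": 0,"y": 0,"z": 0,"wx": 0,"wy": 0,"wz": 0},{"x": 0,"y": 0,"z": 0,"wx": 0,"wy": 0,"wz": 0},{"x": 0,"y": 0,"z": 0,"wx": 0,"wy": 0,"wz": 0},{"x": 0,"y": 0,"z": 0,"wx": 0,"wy": 0,"wz": 0},{"x": 0,"y": 0,"z": 0,"wx": 0,"wy": 0,"wz": 0},{"x": 0,"y": 0,"z": 0,"wx": 0,"wy": 0,"wz": 0},{"x": 0,"y": 0,"z": 0,"wx": 0,"wy": 0,"wz": 0},{"x": 0,"y": 0,"z": 0,"wx": 0,"wy": 0,"wz": 0}], "hand": -1, "grip_force": 60}}

```text
t: 10.35
eef_pos: [0.5342, -0.1396, 0.1321]
tool_rot: [-0.001, 0.716, 0.698, -0.001]
contact_force: [-9.8, 1.8, 10.8]
gripper_width: 0.342
```

```bash
python3 go.py .5365 -.0885 .13 -1.3
```

```text
t 10.35 F [-9.8  1.8 10.8] M [0.12 1.92 0.45] w 0.342 tcp [ 0.5342 -0.1396  0.1321] jaw deg -1.4 q7 -0.011310502484919152
shift [0.256 0.005 0.01 ] turn [-0.0009  0.0002 -0.0005]
```

>>> {"method": "jog_arm", "body": {"plan": [{"x": 0,"y": -0.004,"z": 0,"wx": 0,"wy": 0,"wz": 0},{"x": 0,"y": -0.008,"z": 0,"wx": 0,"wy": 0,"wz": 0},{"x": 0,"y": -0.008,"z": 0,"wx": 0,"wy": 0,"wz": 0},{"x": 0,"y": -0.008,"z": 0,"wx": 0,"wy": 0,"wz": 0}], "grip_force": 90}}

```text
t: 10.68
eef_pos: [0.5341, -0.1396, 0.1323]
tool_rot: [0.0, 0.715, 0.699, -0.0]
contact_force: [4.9, -0.9, -3.2]
gripper_width: 0.336
```

```bash
python3 go.py .5355 -.0885 .13 -1.3;python3 - <<'E'
from h import *
a=save('scene','x.png');save('scene','s2.png',cv2.resize(a[140:240,250:400],None,fx=5,fy=5,interpolation=cv2.INTER_CUBIC))
for p in [(262,339.3),(259,394.5)]: pass
E
```

```text
t 10.6833 F [ 4.9 -0.9 -3.2] M [-0.16 -0.71  0.29] w 0.336 tcp [ 0.5341 -0.1396  0.1323] jaw deg -1.34 q7 -0.010360427817582719
shift [0.256 0.001 0.011] turn [ 0.0001  0.0003 -0.0002]
```

View pics/s2.png

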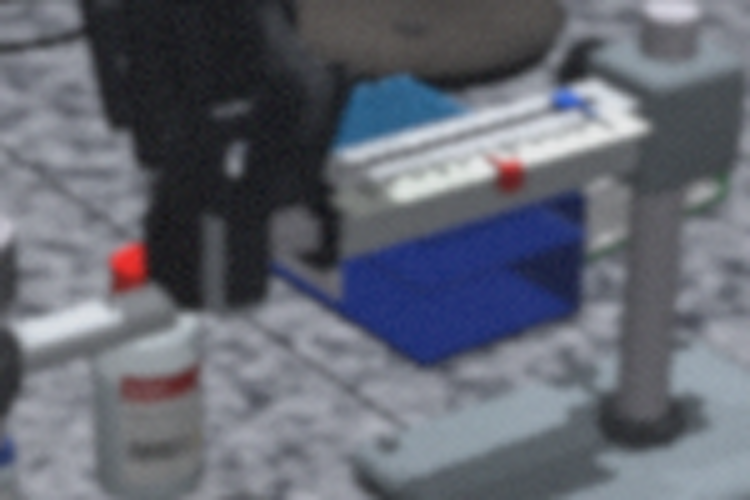

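The scene crop shows the fingers around the block, with the clip at (510,170) and the pointer at (575,103). The grip is balanced, so I draw out along tool x in steps.

>>> {"method": "jog_arm", "body": {"plan": [{"x": 0.02,"y": 0,"z": 0,"wx": 0,"wy": 0,"wz": 0},{"x": 0.05,"y": 0,"z": 0,"wx": 0,"wy": 0,"wz": 0},{"x": 0.08,"y": 0,"z": 0,"wx": 0,"wy": 0,"wz": 0},{"x": 0.1,"y": 0,"z": 0,"wx": 0,"wy": 0,"wz": 0},{"x": 0.1,"y": 0,"z": 0,"wx": 0,"wy": 0,"wz": 0}]}}

```text
t: 11.15
eef_pos: [0.5344, -0.1182, 0.1323]
tool_rot: [0.0, 0.715, 0.699, -0.0]
contact_force: [0.8, -3.8, -1.1]
gripper_width: 0.338
```

```bash
python3 go.py .5352 -.0886 .132 -1.3
```

```text
t 11.15 F [ 0.8 -3.8 -1.1] M [-0.57  0.17  0.04] w 0.338 tcp [ 0.5344 -0.1182  0.1323] jaw deg -1.27 q7 -0.04982899956876372
shift [0.148 0.001 0.001] turn [-0.0001  0.0001  0.0001]
```

The boom is unlocked and the pull is only the spring, 3.8 N. I continue to 51 mm.

>>> {"method": "jog_arm", "body": {"plan": [{"x": 0.04,"y": 0,"z": 0,"wx": 0,"wy": 0,"wz": 0},{"x": 0.08,"y": 0,"z": 0,"wx": 0,"wy": 0,"wz": 0},{"x": 0.12,"y": 0,"z": 0,"wx": 0,"wy": 0,"wz": 0},{"x": 0.145,"y": 0,"z": 0,"wx": 0,"wy": 0,"wz": 0},{"x": 0.145,"y": 0,"z": 0,"wx": 0,"wy": 0,"wz": 0},{"x": 0.145,"y": 0,"z": 0,"wx": 0,"wy": 0,"wz": 0}]}}

```text
t: 11.65
eef_pos: [0.5349, -0.0888, 0.1323]
tool_rot: [-0.0, 0.715, 0.699, -0.0]
contact_force: [-0.2, -3.5, 0.2]
gripper_width: 0.333
```

```bash
python3 go.py .5352 -.0886 .132 -1.3
python3 - <<'E'
from h import *
a=save('scene','x.png');c=cv2.resize(a[145:200,310:390],None,fx=7,fy=7,interpolation=cv2.INTER_CUBIC)
w=save('wrist','x2.png');w=cv2.resize(w[210:],(560,210));w=np.pad(w,((0,5),(0,0),(0,0)))
save('','s3.png',np.vstack([c,w]))
for cam in('scene','wrist'):
  if cam=='scene': cams.read_camera('scene')
  for n,z in dict(pointer=.167,mark=.167,probe=.182,probe_tip=.048,dish=0).items():
    for x in finder.place_of(cam,n)[:1]: print(cam,n,round(x['confidence'],2),np.round(x['location'],1),at_z(cam,x['location'],z).round(4))
E
```

```text
t 11.65 F [-0.2 -3.5  0.2] M [-0.69  0.36  0.12] w 0.333 tcp [ 0.5349 -0.0888  0.1323] jaw deg -1.25 q7 -0.10653446035564067
shift [0.001 0.002 0.001] turn [-0.0002  0.0001  0.0003]
scene pointer 0.92 [347.2 167.4] [ 0.5205 -0.2441  0.167 ]
scene mark 0.47 [345.8 170.8] [ 0.511  -0.2336  0.167 ]
scene probe 0.97 [208.3 191.2] [0.5446 0.0022 0.182 ]
scene probe_tip 0.95 [219.  267.8] [0.5337 0.0009 0.048 ]
scene dish 0.86 [222.6 289.6] [ 0.5374 -0.0036  0.    ]
```

View pics/s3.png

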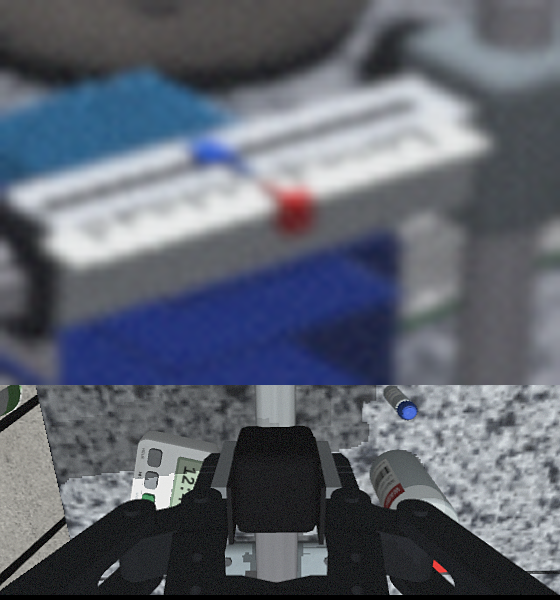

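Run:
```python
from h import *
d=np.array([.022,1,0])
P=[at_z('scene',(310+(u+.5)/7-.5,145+(v+.5)/7-.5),.166) for u,v in [(235,160),(248,169),(268,186),(278,192)]]
print([(p[0].round(4),(p@d).round(4)) for p in P])
o,dd=ray('wrist',(0,0))
# wrist picture w2 at tcp y -.1381,z .2647: camera height above scale now -> reconstruct row->y
c=cams.get_calibration('wrist');E=np.array(c['extrinsics']);cam=-E[:3,:3].T@E[:3,3]
tcp=np.array(monitor.get_obs()['eef_pos']);rel=cam-tcp
print('cam rel',rel.round(4))
for z in(.165,.168):
  ys=[]
  for px in[(250,339.3),(261,394.6)]:
    _,r=ray('wrist',px); C=np.array([.5348,-.1381,.2647])+rel; p=C+r*(z-C[2])/r[2]; ys.append(p@d)
  print(z,np.round(ys,4),ys[0]-ys[1])
```

```text
[(np.float64(0.526), np.float64(-0.2281)), (np.float64(0.5201), np.float64(-0.2276)), (np.float64(0.5097), np.float64(-0.2257)), (np.float64(0.5056), np.float64(-0.2257))]
cam rel [0.0021 0.0769 0.143 ]
0.165 [-0.2279 -0.2796] 0.051654486416765594
0.168 [-0.2257 -0.2767] 0.05101597948860112
```

The wrist picture gives 51.0–51.7 mm of travel needed. The boom has moved 50.8 mm, and the scene camera shows it 1–2 mm short. I nudge 0.8 mm, settle and hand in.

>>> {"method": "jog_arm", "body": {"plan": [{"x": 0.004,"y": 0,"z": 0,"wx": 0,"wy": 0,"wz": 0},{"x": 0.004,"y": 0,"z": 0,"wx": 0,"wy": 0,"wz": 0},{"x": 0.004,"y": 0,"z": 0,"wx": 0,"wy": 0,"wz": 0},{"x": 0.004,"y": 0,"z": 0,"wx": 0,"wy": 0,"wz": 0},{"x": 0.004,"y": 0,"z": 0,"wx": 0,"wy": 0,"wz": 0},{"x": 0.004,"y": 0,"z": 0,"wx": 0,"wy": 0,"wz": 0}]}}

```text
t: 12.8
eef_pos: [0.5349, -0.0886, 0.1323]
tool_rot: [-0.0, 0.715, 0.699, -0.0]
contact_force: [-2.7, -3.9, 1.6]
gripper_width: 0.335
```

```bash
python3 go.py .5352 -.088 .132 -1.3; python3 -c "
from station import bot
print(bot.hand_in())"
```

```text
t 12.8 F [-2.7 -3.9  1.6] M [-0.8   0.63  0.26] w 0.335 tcp [ 0.5349 -0.0886  0.1323] jaw deg -1.29 q7 -0.10810167948098222
shift [0.003 0.002 0.002] turn [-0.0002  0.0002  0.    ]
the job is handed in; nothing more can be done
None
```

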